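Close the pressing jig with the drilled plate

ROBOT

A 6-joint arm with a two-finger parallel gripper is mounted at the origin on the work surface. World frame = base frame: x ahead of the robot, y to its left, z up, the work surface at z = 0. Lengths are in mm, angles in rad, forces in N, time in s.
With the tool pointing down it reaches from about 350 to 975 mm from the base axis. Payload 7.1 kg.
Tool frame: the origin (TCP) lies on the front face of the gripper's body, between the roots of the fingers; the fingertips stand 80 mm ahead of it and the grasp point (between the pads) lies 61 mm ahead of it (env.tips_ahead is the distance from the TCP to the fingertips, in mm); z points along the fingers, y is the line along which they close (so a half turn about z gives the same grasp; the last joint's range is limited). The gripper opens to 88 mm and grips with 3 to 60 N. Pads are 20 mm wide; open, the fingers measure 115 mm over their backs; the gripper's body (75 mm by 178 mm) begins 61 mm behind the grasp point.
Start: joints at [-1.169, 0.423, 1.63, -0, 1.089, -0.019], TCP at [255.322, -570.453, 302.675] pointing down, gripper open.
Joint ranges: [-3, 3], [-0.9, 2.11], [0.09, 2.58], [-1.31, 4.45], [0.11, 2.69], [-2.54, 2.54]. Speed limits (rad/s): [2.39, 2.39, 3.01, 3.14, 3.14, 3.14].

INTERFACE

Orientations are given as a unit quaternion [x, y, z, w].
In Python, from station import env, set_gripper, viewer, workorder gives the robot as it stands. Calls block until the motion is done:
- env.reach(position, orientation): joint-space move of the TCP to a pose.
- env.move_l(position, rot=None, rate=150, f_stop=None): straight line of the TCP; rot=None keeps the orientation; rate is the mean speed in mm/s. With f_stop (N) it stops when the force on the tool has changed by that much, and returns True; else False.
- env.move_joints(angles): joint-space move.
- set_gripper(opening): finger opening in mm; the grip force is fixed at half the most; returns when the fingers have stopped.
- env.hold(seconds).
- env.ik(position, orientation): joint angles nearest the present ones, or None.
- env.read_state(): the state.
- viewer.camera(name): name is "side" or "top" or "wrist"; returns the picture (420x560x3 uint8, blue, green, red); there is no depth.
- viewer.camera_params(name): a dict with "fx", "fy", "cx", "cy" (pixels), "pose" (4x4, takes a point from camera to world coordinates); the wrist camera has in their place "tool_from_camera" (4x4, takes a point from camera to tool coordinates, whose origin is the TCP and whose axes are the flange's). Camera axes: x right, y up, looking along -z (the intrinsics and any distortion apply to the point x, -y, -z); pixel columns grow to the right and rows downward; lengths in mm; the calibration is good to about 2 mm. A picture is of the moment at which its call begins: read the wrist's pose just before it. camera_params takes no time and is no camera call.
A pose or a line that the arm cannot do raises env.IKError and nothing moves.
- workorder.sign_off(): hands the job in; it is judged then, once.
The state is a dict: "time_s": time; "qpos": joint angles; "dq": joint speeds; "tau": joint torques, N m; "tool_pos": TCP position; "orientation": TCP orientation; "force": force on the tool from outside, world axes, zero at the start; "wrist_torque": the same for the moment, N m; "width": finger opening in mm; "grip_force": force on a finger pad.
Only numpy, scipy, OpenCV 4.12 (cv2) and the standard library are available. Lean on these libraries where they do the work, as an engineer would, in place of code of your own. Each camera call takes 0.05 s, during which the arm holds its last target. There are 200 camera calls.

TASK

Get the pressing jig ready: pick up the blue drilled plate by its grip, hold it level and lower it over the jig's tall rod, then let it go lying flat on the rubber-lined base, lengthways along the base with its grip over the end away from the rod. Lower it gently all the way rather than letting it drop down the rod, and leave the red undrilled plate where it is.

Things in the scene. Friction and masses are not known exactly. Their poses are not given: they have to be found in the camera images.
- plate_grip (a point): Centre of the grip of the loose blue plate (200 x 80 x 10 mm along its x, y, z; 0.3 to 0.5 kg; lies flat, z up). The grip is an upright bare aluminium block on it, 40 mm along x, 30 mm along y (grasp this width from above), 60 mm tall; this point is half-way up it, 40 mm above the plate's underside, 45 mm from the plate's -x end.
- plate_hole (a point): Centre of the 34 mm round through hole of the blue plate, at the level of the plate's underside (hole depth 10 mm). It is 110 mm from the grip's centre along the plate's +x, 45 mm from the plate's +x end. Axes are those of the plate.
- rod_foot (a point): Foot of the fixed jig's upright steel rod, on its axis, level with the rubber face the plate is to rest on (18 mm above the bench). Rod 18 mm thick, 190 mm tall from here, its last 23 mm tapering to a 6 mm tip. Jig axes, z up: the dark base, 240 mm along x by 120 mm, reaches 65 mm from the rod to +x and 175 mm to -x; the plate's grip belongs 110 mm from the rod towards -x.
- red_grip (a point): Centre of the grip of the loose red plate, which is the same size and shape as the blue one but has no hole; same axes. To be left alone.

How it is judged (in metres and radians):
On the way:
1. the blue plate starts down from the top of the rod (underside over 150 mm above the base), hole within 20 mm of its axis, level within 12 degrees (horizontal distance between plate_hole and rod_foot below 0.02 m and z of plate_hole in the frame of rod_foot above 0.15 m and angle between plate_hole's own z axis and vertical below 0.21 rad), for 0.05 s.
At the end, for the whole second after the job is handed in: Blue plate round the rod (hole centre within 14 mm of its axis), underside within 5 mm of the rubber face, level within 3.4 degrees, along the base within 15 degrees, grip over the end away from the rod, at rest; red plate within 30 mm of its start (horizontal distance between plate_hole and rod_foot below 0.014 m and z of plate_hole in the frame of rod_foot between -0.005 and 0.005 m and angle between plate_hole's own z axis and vertical below 0.06 rad and angle between the x axis of plate_hole and the x axis of rod_foot, either way round below 0.26 rad and x of plate_grip in the frame of rod_foot below -0.05 m and linear speed of plate below 0.02 m/s and distance of red_grip from where it was at the start of the episode below 0.03 m); the robot touches nothing.
It fails at once if the blue plate drops or is rammed down the rod (faster than 0.6 m/s while on it) (linear speed of plate above 0.6 m/s and horizontal distance between plate_hole and rod_foot below 0.014 m and z of plate_hole in the frame of rod_foot below 0.17 m).
It fails at once if the red plate is moved more than 30 mm (distance of red_grip from where it was at the start of the episode above 0.03 m).
It also fails if it takes over 48 s, if anything falls off the work surface, if the arm or the gripper's body presses on something with over 40 N, if the wrist force passes 120 N, or if a joint passes its speed limit or range.

## Working session

There is one attempt and no reset: what is moved stays moved. The work goes in short steps, each a Python script; the robot and the scene stay as the last script left them, time stands still between calls to the robot, and variables do not carry over. Pictures are saved under pics/ and viewed, at most 10 in all, crops included, and the job is handed in when it is done.

```bash
mkdir -p pics; python3 - <<'E'
from station import env, viewer
import cv2,numpy as np
np.set_printoptions(precision=3,suppress=True)
for n in("top","side"):
    cv2.imwrite(f"pics/{n}0.png",viewer.camera(n)); print(n,viewer.camera_params(n))
print(viewer.camera_params("wrist")); print(env.read_state())
E
```

```text
top {'fx': 514.3310792417794, 'fy': 514.3310792417794, 'cx': 275.12096004494276, 'cy': 207.29177786215647, 'pose': array([[   0.022,    0.978,   -0.206,  294.791],
       [  -1.   ,    0.021,   -0.004,   15.806],
       [   0.001,    0.206,    0.978, 1192.605],
       [   0.   ,    0.   ,    0.   ,    1.   ]])}
side {'fx': 518.7594149837221, 'fy': 518.7594149837221, 'cx': 291.506276270827, 'cy': 208.89094648845003, 'pose': array([[ -0.997,   0.043,  -0.061, 495.348],
       [ -0.074,  -0.502,   0.862, 855.583],
       [  0.007,   0.864,   0.504, 532.076],
       [  0.   ,   0.   ,   0.   ,   1.   ]])}
{'fx': 330.7174963197822, 'fy': 330.7174963197822, 'cx': 285.15278560265506, 'cy': 206.7434760473825, 'tool_from_camera': array([[  0.002,   0.952,   0.306,  83.81 ],
       [  1.   ,  -0.001,  -0.001,   0.32 ],
       [ -0.   ,   0.306,  -0.952, -82.842],
       [  0.   ,   0.   ,   0.   ,   1.   ]])}
{'time_s': 0.1, 'qpos': array([-1.169,  0.424,  1.631, -0.   ,  1.089, -0.019]), 'dq': array([-0.001, -0.001, -0.002,  0.002,  0.   ,  0.001]), 'tau': array([ -0.001, -54.561, -27.433,   0.065,   0.019,  -0.   ]), 'tool_pos': array([ 255.171, -570.126,  302.002]), 'orientation': array([ 0.978,  0.209, -0.   , -0.001]), 'force': array([-0.535,  0.005, -0.24 ]), 'wrist_torque': array([-0.008, -0.04 , -0.006]), 'grip_force': 0.0, 'width': 87.71352006991141}
```

View pics/top0.png

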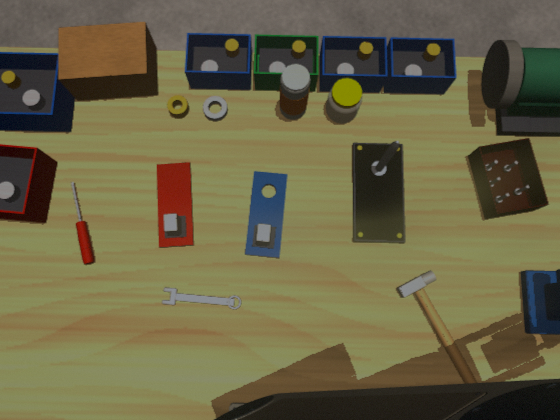

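View pics/side0.png

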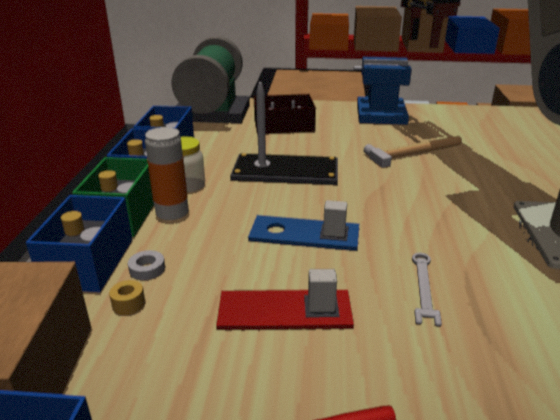

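The top view shows the blue plate with its hole at about (269,191) and grip top at (264,233). The jig base has corners (354,143) to (405,242), with the rod foot at (378,169) and tip at (395,145). The side view shows the blue plate's hole at (275,229) and grip at (335,220), with the rod tip at (262,84) and foot at (262,165).

```bash
cat > h.py <<'E'
import cv2,numpy as np
from station import env,viewer,set_gripper
np.set_printoptions(precision=3,suppress=True)
from scipy.spatial.transform import Rotation as R
def wpose():
    s=env.read_state(); T=np.eye(4); T[:3,:3]=R.from_quat(s["orientation"]).as_matrix(); T[:3,3]=s["tool_pos"]
    return T@viewer.camera_params("wrist")["tool_from_camera"]
def ray(n,u,v,T=None):
    p=viewer.camera_params(n); T=p["pose"] if T is None else T
    d=T[:3,:3]@np.array([(u-p["cx"])/p["fx"],-(v-p["cy"])/p["fy"],-1]); return T[:3,3],d/np.linalg.norm(d)
def onz(n,u,v,z,T=None):
    o,d=ray(n,u,v,T); return o+d*(z-o[2])/d[2]
def cross(a,b):
    (o1,d1),(o2,d2)=a,b; s=np.linalg.lstsq(np.c_[d1,-d2],o2-o1,rcond=None)[0]
    p,q=o1+s[0]*d1,o2+s[1]*d2; return (p+q)/2,np.linalg.norm(p-q)
def big(m):
    cs,hi=cv2.findContours(m.astype(np.uint8),cv2.RETR_CCOMP,cv2.CHAIN_APPROX_NONE)
    i=max((k for k in range(len(cs)) if hi[0][k][3]<0),key=lambda k:cv2.contourArea(cs[k]))
    return cs[i],sorted([c for k,c in enumerate(cs) if hi[0][k][3]==i],key=cv2.contourArea)[::-1]
def blue(im):
    h=cv2.cvtColor(im,cv2.COLOR_BGR2HSV); return cv2.inRange(h,(98,110,40),(125,255,255))
def tilt(yaw): # tool down, tool y closing along direction yaw+90
    c,s=np.cos(yaw),np.sin(yaw); return R.from_matrix(np.array([[c,s,0],[s,-c,0],[0,0,-1]])).as_quat()
E
python3 - <<'E'
from h import *
t=cv2.imread("pics/top0.png"); s=cv2.imread("pics/side0.png")
roi=np.zeros(t.shape[:2],np.uint8); roi[160:270,235:300]=255
c,hs=big(blue(t)&roi); b=cv2.boxPoints(cv2.minAreaRect(c))
P=np.array([onz("top",*p,10) for p in b]); print("blue",P[:,:2],"sides",np.linalg.norm(P-np.roll(P,1,0),axis=1),"ctr",P.mean(0))
for h in hs[:3]:
    (u,v),_,_=cv2.minAreaRect(h); print(cv2.contourArea(h),(u,v),"z10",onz("top",u,v,10),"z70",onz("top",u,v,70))
roi[:]=0; roi[130:255,342:415]=255
g=cv2.cvtColor(t,cv2.COLOR_BGR2GRAY)
c,_=big((g<75).astype(np.uint8)*255&roi); b=cv2.boxPoints(cv2.minAreaRect(c)); 
P=np.array([onz("top",*p,18) for p in b]);print("base",b,P[:,:2],np.linalg.norm(P-np.roll(P,1,0),axis=1),P.mean(0))
print("tip",cross(ray("top",395,145),ray("side",262,84)))
print("foot",onz("top",378,169,18),onz("side",262,165,18))
print("hole side",onz("side",275,229,10),"bluehole x",cross(ray("top",269,191),ray("side",275,229)))
crop=np.hstack([cv2.resize(t[125:275,225:425],None,fx=3,fy=3,interpolation=2)]);cv2.imwrite("pics/c1.png",crop)
E
```

```text
blue [[435.135  86.962]
 [632.563  72.392]
 [625.509  -6.134]
 [428.585  11.017]] sides [ 76.226 197.965  78.842 197.669] ctr [530.448  41.059  10.   ]
594.0 (263.67071533203125, 234.96340942382812) z10 [478.008  45.334  10.   ] z70 [468.712  43.836  70.   ]
192.0 (268.0, 190.5) z10 [584.515  37.895  10.   ] z70 [569.816  36.774  70.   ]
2.0 (277.0000305175781, 221.00003051757812) z10 [511.653  15.063  10.   ] z70 [500.65   15.101  70.   ]
base [[351.362 142.694]
 [402.381 141.844]
 [404.05  241.983]
 [353.031 242.833]] [[ 704.886 -159.193]
 [ 709.73  -281.595]
 [ 467.524 -278.338]
 [ 462.98  -160.895]] [241.911 122.497 242.229 117.531] [ 586.28  -220.005   18.   ]
tip (array([ 636.109, -218.808,  206.582]), np.float64(0.005809543820917498))
foot [ 640.751 -221.787   18.   ] [ 640.087 -217.13    18.   ]
hole side [583.805  40.109  10.   ] bluehole x (array([584.189,  35.544,   7.047]), np.float64(0.23003891784852423))
```

View pics/c1.png

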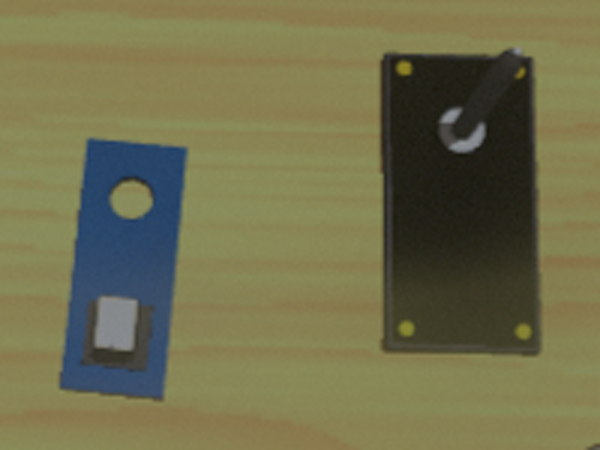

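The crop shows the plate's hole rim, the grip's top face and the rod foot with its bright collar. All agree with the given sizes (197x79, 242x120, rod tip at z about 207). Next I hover over the blue grip and refine from the wrist camera.

```bash
python3 - <<'E'
from h import *
p=env.read_state()["tool_pos"]; env.move_l([p[0],p[1],400],rate=250)
q=tilt(-0.081); print(env.ik([480,46,280],q))
env.reach([480,46,280],q); env.hold(0.3)
T=wpose(); im=viewer.camera("wrist"); cv2.imwrite("pics/w1.png",im); np.save("w1.npy",T); print(env.read_state()["time_s"])
c,hs=big(blue(im))
for h in hs[:3]:
    (u,v),_,_=cv2.minAreaRect(h); print(cv2.contourArea(h),(u,v),"z10",onz("wrist",u,v,10,T),"z70",onz("wrist",u,v,70,T))
P=np.array([onz("wrist",*p,10,T) for p in cv2.boxPoints(cv2.minAreaRect(c))]); print(P[:,:2],P.mean(0))
E
```

```text
[ 0.071  0.245  1.958 -0.     0.939  1.723]
3.3667
2568.5 (289.0, 191.5) z10 [468.18   41.582  10.   ] z70 [484.432  41.033  70.   ]
1043.0 (288.2500305175781, 77.75001525878906) z10 [585.142  33.371  10.   ] z70 [581.508  34.218  70.   ]
[[632.502  69.219]
 [626.25   -8.841]
 [427.523  -0.981]
 [435.002  92.08 ]] [530.319  37.869  10.   ]
```

View pics/w1.png

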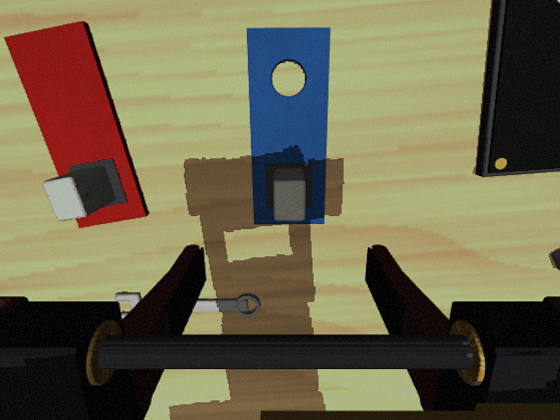

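The wrist view shows the blue hole at (288,78) and the grip's top face at about (289,200). That puts the hole at (585,33) and the grip at (476,42), which are 110 mm apart as they should be. Next I grasp 5 mm towards the centre of mass and lift.

```bash
python3 - <<'E'
from h import *
q=tilt(-0.078)
env.move_l([481,41.8,180],rot=q,rate=150)
print(env.move_l([481,41.8,102],rate=80,f_stop=15))
set_gripper(0); s=env.read_state(); print(s["width"],s["grip_force"])
x,y,z=s["tool_pos"]; env.move_l([x,y,z+60],rate=60); env.hold(.3)
s=env.read_state(); print(s["width"],s["force"],s["wrist_torque"],s["tool_pos"],s["time_s"])
cv2.imwrite("pics/w2.png",viewer.camera("wrist")); cv2.imwrite("pics/s2.png",viewer.camera("side"))
a=np.vstack([cv2.imread("pics/w2.png")[:260,100:500],cv2.resize(cv2.imread("pics/s2.png")[60:300,200:450],(400,384))[:330]]); cv2.imwrite("pics/v2.png",a)
E
```

```text
False
30.07596321975925 29.99185413122177
30.009022953755906 [-0.185  0.444 -3.723] [ 0.009  0.159 -0.018] [480.875  41.816 161.744] 7.6833
```

View pics/v2.png

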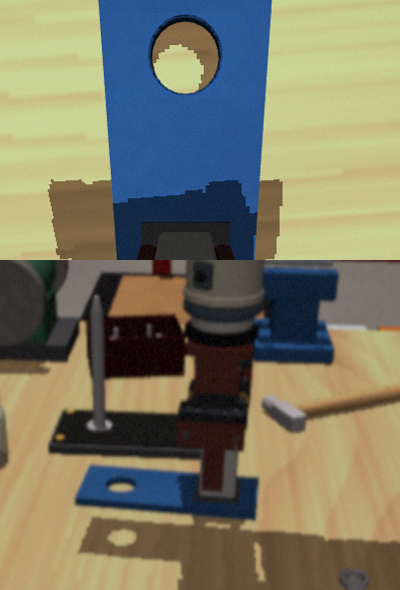

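In the upper half (wrist view) the hole is about 70 px wide, which is the expected 160 mm depth, so there is no visible droop. The side view in the lower half shows the plate held level. Next I carry it over the rod and look at hole and rod together.

```bash
python3 - <<'E'
from h import *
im=cv2.imread("pics/w2.png"); c,hs=big(blue(im)[:230]); print(cv2.fitEllipse(hs[0]))
x,y,z=env.read_state()["tool_pos"]; env.move_l([x,y,350],rate=150)
env.move_l([535,-219,350],rot=tilt(0.),rate=150); env.hold(.5)
s=env.read_state(); T=wpose(); im=viewer.camera("wrist"); cv2.imwrite("pics/w3.png",im); np.save("T3.npy",T); print(s["tool_pos"],s["time_s"],s["wrist_torque"])
c,hs=big(blue(im)[:230]); e=cv2.fitEllipse(hs[0]); print(e, onz("wrist",*e[0],s["tool_pos"][2]-92,T))
cv2.imwrite("pics/s3.png",viewer.camera("side"))
a=np.hstack([im[:260,100:500],cv2.imread("pics/s3.png")[0:260,100:450]]);cv2.imwrite("pics/v3.png",a)
E
```

```text
((284.734619140625, 55.35320281982422), (69.68053436279297, 77.44879150390625), 1.5777597427368164)
[ 535.    -218.953  350.009] 11.6083 [ 0.039  0.093 -0.01 ]
((284.8940734863281, 54.96851348876953), (69.64248657226562, 76.75284576416016), 179.38307189941406) [ 640.01  -219.353  258.009]
```

View pics/v3.png

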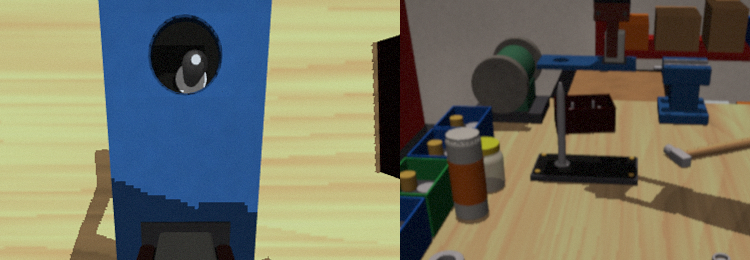

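In the wrist crop the tip shows through the hole at full-image pixel (295,60), with the foot collar around (290,80). The side crop shows the plate level above the rod. Next I compute the offset.

```bash
python3 - <<'E'
from h import *
T=np.load("T3.npy"); im=cv2.imread("pics/w3.png"); g=cv2.cvtColor(im,cv2.COLOR_BGR2GRAY)
m=np.zeros(g.shape,np.uint8); m[45:70,280:310]=255; m&=(g>140).astype(np.uint8)*255
n,l,st,ce=cv2.connectedComponentsWithStats(m); print(st,ce)
for p in ce[1:]: print("tip",onz("wrist",*p,208,T))
cv2.imwrite("pics/v4.png",cv2.resize(im[5:105,235:335],None,fx=5,fy=5,interpolation=2))
E
```

```text
[[     0      0    560    420 235119]
 [   291     54     10     11     81]] [[279.494 209.552]
 [295.593  59.025]]
tip [ 643.716 -226.012  208.   ]
```

View pics/v4.png

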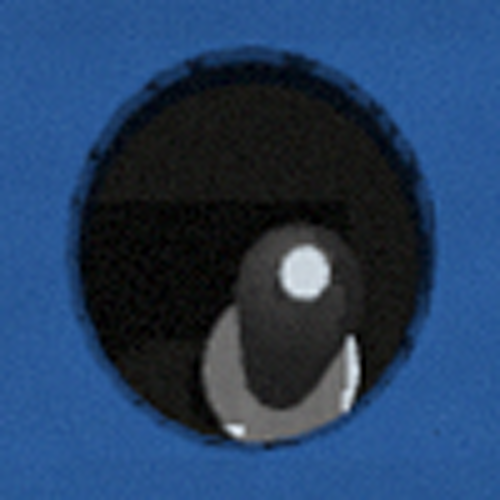

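The tip centre is at full-image pixel (295.6,59.0), about 6 mm across at that depth, giving a rod axis of (643.7,-226.0). The hole is at (640.0,-219.4), so I correct by (3.7,-6.7), re-check and lower in stages.

```bash
python3 - <<'E'
from h import *
def look(k,zt):
    env.hold(.3); s=env.read_state(); T=wpose(); im=viewer.camera("wrist"); cv2.imwrite(f"pics/{k}.png",im)
    c,hs=big(blue(im)[:230]); m=np.zeros(im.shape[:2],np.uint8); cv2.drawContours(m,hs,0,255,-1); e=cv2.fitEllipse(hs[0])
    H=onz("wrist",*e[0],s["tool_pos"][2]-92,T)
    g=cv2.cvtColor(im,cv2.COLOR_BGR2GRAY); cl=[(st,ce) for st,ce in zip(*cv2.connectedComponentsWithStats((g>140).astype(np.uint8)*255&m)[2:])][1:]
    for st,ce in cl:
        if 40<st[4]<400: print(k,st,"tip",onz("wrist",*ce,zt,T))
    print("hole",H,e[1],s["force"],s["wrist_torque"],s["tool_pos"])
env.move_l([538.7,-225.6,350],rate=60); look("w5",208)
print(env.move_l([538.7,-225.6,316],rate=40,f_stop=8)); look("w6",208)
E
```

```text
w5 [281  61   9  10  76] tip [ 643.605 -225.917  208.   ]
hole [ 643.603 -225.868  257.926] (69.2975082397461, 76.97718811035156) [ 0.369  0.635 -3.463] [0.001 0.118 0.011] [ 538.619 -225.527  349.926]
False
w6 [279  54  12  12 107] tip [ 643.66  -225.932  208.   ]
hole [ 643.725 -225.984  224.18 ] (69.40364837646484, 76.69418334960938) [ 0.353  0.33  -4.494] [0.066 0.096 0.007] [ 538.735 -225.613  316.18 ]
```

Centred to within 0.1 mm, so I lower it.

```bash
python3 - <<'E'
from h import *
def rep(r):
    s=env.read_state(); print(r,s["tool_pos"],s["force"],s["wrist_torque"],s["time_s"])
rep(env.move_l([538.7,-225.6,250],rate=45,f_stop=8))
rep(env.move_l([538.7,-225.6,126],rate=45,f_stop=8))
rep(env.move_l([538.7,-225.6,116],rate=10,f_stop=5))
cv2.imwrite("pics/w7.png",viewer.camera("wrist")); cv2.imwrite("pics/s7.png",viewer.camera("side"))
a=np.hstack([cv2.imread("pics/w7.png")[:260,100:500],cv2.imread("pics/s7.png")[0:260,150:500]]);cv2.imwrite("pics/v7.png",a)
E
```

```text
False [ 538.864 -225.657  250.319] [-0.314  0.176 -3.883] [0.07  0.119 0.04 ] 15.3
False [ 538.776 -225.623  126.135] [-0.649  0.864 -3.741] [ 0.066  0.144 -0.025] 18.2083
True [ 538.721 -225.589  119.975] [-0.549  0.289  5.795] [ 0.071 -0.062  0.093] 18.8583
```

View pics/v7.png

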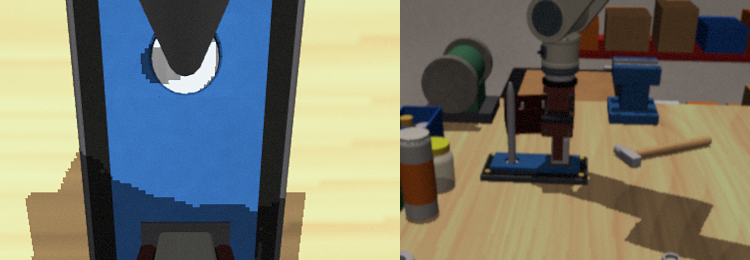

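The plate lies on the base, parallel to its edges, with the rod central in the hole (wrist pixel about (285,60)). Contact came at the predicted height of 120 mm. Next I release, retreat, check and hand in.

```bash
python3 - <<'E'
from h import *
set_gripper(88); env.hold(.3); x,y,z=env.read_state()["tool_pos"]
print(env.move_l([x,y,z+30],rate=50,f_stop=12)); print(env.move_l([x,y,340],rate=120,f_stop=12)); env.hold(.5)
s=env.read_state(); print(s["tool_pos"],s["force"],s["width"],s["time_s"])
T=wpose(); w=viewer.camera("wrist")
c,hs=big(blue(w)); P=np.array([onz("wrist",*p,28,T) for p in cv2.boxPoints(cv2.minAreaRect(c))]); print(P[:,:2])
a=np.hstack([w[:300,100:500],viewer.camera("side")[0:300,150:500]]);cv2.imwrite("pics/v8.png",a)
E
```

```text
False
False
[ 537.762 -225.171  339.957] [-0.493 -0.35   0.419] 87.28033345298677 23.25
[[ 687.962 -185.489]
 [ 688.076 -266.009]
 [ 487.334 -273.391]
 [ 487.167 -178.849]]
```

View pics/v8.png

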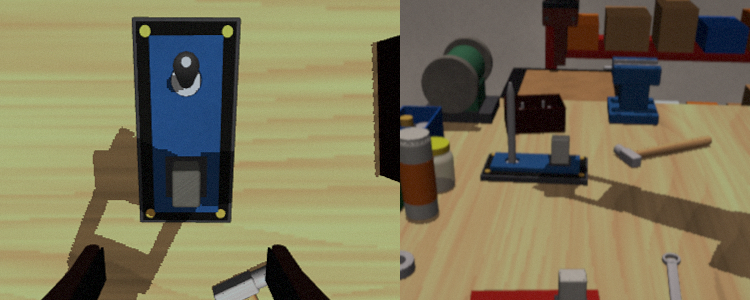

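The plate lies flat and central on the base around the rod, with its grip at the far end (crop pixel (186,188)). The gripper is clear and the red plate has not moved.

```bash
python3 -c "
from station import workorder
print(workorder.sign_off())"
```

```text
the job is handed in; nothing more can be done
None
```

The blue plate was lowered gently over the rod and released flat on the base with its grip at the end away from the rod, the red plate was left alone, and the job was handed in at about 23 s of the 48 s allowed; sign-off returned no verdict.

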